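# Pack the gap under a gauge panel's foot

### The job

Take the cracked brown spacer out from under the gauge panel's foot and drop it in the red reject box. Then lay blue spacers flat on the seat under the foot, lengthwise and well in (about half of their length), one on another, until the yellow wedge, slid in flat on top of them thin end first, closes the gap and jams snugly against the foot without being rammed. Finish while still gripping the wedge and keeping it firm in the gap; leave any spare spacer well away from the foot and everything else where it stands.

Things in the scene. Friction and masses are not known exactly. Their poses are not given: they have to be found in the camera images.
- seat (a point): middle of the rack's seat, a fixed steel bar top 30 mm above the table, straight below the front edge of the panel's foot. z up, x points into the gap (the way spacers and wedge go in). The bar is 30 mm wide (narrower than the spacers) and runs from x = -50 mm to the post, whose face closes the gap at x = +72 mm. A base plate 120 mm wide below it is 8 mm high
- foot_edge (a point): middle of the lower front edge of the panel's aluminium foot, fixed; axes as the seat. The foot is a level tongue 28 mm wide, 12 mm thick, from this edge back to the post (x = 0 to 72 mm), straight above the seat. The gap is its height above the seat, 16 to 35 mm, different every time
- old_mid (a point): the worn, cracked rust-brown spacer plate to be scrapped, 100 x 40 x 8 mm, 100 g, at first lying loose and flat on the seat in the gap, roughly half of its length sticking out in front of the foot. This point is its centre (4 mm above its underside); x along its length, y across, z up
- spacer_a_mid (a point): loose blue aluminium spacer plate, 110 x 40 x 10 mm, 120 g, flat on the table; this point is its centre (5 mm above its underside); x along its length, y across its width, z up. All three are alike and both ends are alike
- spacer_b_mid (a point): loose blue aluminium spacer plate, 110 x 40 x 10 mm, 120 g, flat on the table; this point is its centre (5 mm above its underside); x along its length, y across its width, z up. All three are alike and both ends are alike
- spacer_c_mid (a point): loose blue aluminium spacer plate, 110 x 40 x 10 mm, 120 g, flat on the table; this point is its centre (5 mm above its underside); x along its length, y across its width, z up. All three are alike and both ends are alike
- wedge_grip (a point): loose yellow wedge, 115 mm long, 36 mm wide, 90 g, flat on the table: this point is the centre of its block-shaped tail (45 x 36 x 18 mm), 9 mm above its flat underside; x points to the thin end, y across, z up. In front of the tail the top slopes down evenly over 70 mm from 18 mm to 4 mm thickness at the thin end (1 mm for 5 mm of length)
- wedge_tip (a point): middle of the lower edge of the wedge's thin end, 92.5 mm in front of wedge_grip and 9 mm below it; same axes
- reject_box_in (a point): centre of the inner floor (4 mm above the table) of the open red reject box, 170 (x) x 130 (y) x 55 mm high outside, walls 4 mm, fixed
- wrench: loose steel open-end wrench lying on the table, bystander
- gauge: loose round dial gauge, 64 mm across, 27 mm high, bystander; origin at the centre of its underside
- sample: small blue gas bottle, 60 mm across, 140 mm high, standing, bystander; origin at the centre of its underside
- jar: yellow jar with white cap, 44 mm across, 50 mm high, bystander; origin at the centre of its underside
- fitting: brass fitting, 32 mm across, 34 mm high, bystander; origin at the centre of its underside
- knob: black knob, 36 mm across, 26 mm high, bystander; origin at the centre of its underside
- rack: the dark steel rack: bar, base plate and 60 x 40 mm post (200 mm tall); origin on the table below the seat point, fixed
- panel: the fixed cream gauge panel with its aluminium foot; origin and axes at foot_edge. A sleeve 72 mm wide, 45 mm high surrounds the post from x = 67 mm on; the panel (200 mm wide, from 20 to 150 mm above the foot's underside) stands upright at x = 120 mm, behind the post
- spacer_a: the same plate; origin at the centre of its underside
- spacer_b: the same plate; origin at the centre of its underside
- spacer_c: the same plate; origin at the centre of its underside
- old: the same plate; origin at the centre of its underside
- wedge: the same wedge; origin at the middle of its underside, 35 mm ahead of wedge_grip
- reject_box: the red reject box; origin at the centre of its underside, 4 mm below reject_box_in
Things that resemble listed ones, but are neither listed nor needed, are in the scene too. Of the things like the old, leave any that is green or pink; of the rest the smaller one is meant.

How it is judged (in metres and radians):
On the way, in this order (a step that is already met when the one before it is completed fails the run):
1. the cracked spacer lies in the reject box, let go (x of old_mid in the frame of reject_box_in between -0.083 and 0.083 m and y of old_mid in the frame of reject_box_in between -0.063 and 0.063 m and z of old_mid in the frame of reject_box_in below 0.05 m and contact force between the fingers and old below 0.1 N and linear speed of old below 0.03 m/s), for 0.2 s.
2. a blue spacer lies flat under the foot, about half of its length in (((x of spacer_a_mid in the frame of foot_edge between -0.025 and 0.03 m and y of spacer_a_mid in the frame of foot_edge between -0.018 and 0.018 m and angle between the x axis of spacer_a_mid and the x axis of foot_edge, either way round below 0.2 rad and angle between spacer_a_mid's own z axis and vertical below 0.1 rad and z of spacer_a_mid in the frame of foot_edge below 0 m) or (x of spacer_b_mid in the frame of foot_edge between -0.025 and 0.03 m and y of spacer_b_mid in the frame of foot_edge between -0.018 and 0.018 m and angle between the x axis of spacer_b_mid and the x axis of foot_edge, either way round below 0.2 rad and angle between spacer_b_mid's own z axis and vertical below 0.1 rad and z of spacer_b_mid in the frame of foot_edge below 0 m) or (x of spacer_c_mid in the frame of foot_edge between -0.025 and 0.03 m and y of spacer_c_mid in the frame of foot_edge between -0.018 and 0.018 m and angle between the x axis of spacer_c_mid and the x axis of foot_edge, either way round below 0.2 rad and angle between spacer_c_mid's own z axis and vertical below 0.1 rad and z of spacer_c_mid in the frame of foot_edge below 0 m))), for 0.2 s.
At the end, for the whole second after the job is handed in: Cracked spacer released in the box. Wedge gripped (over 2 N), flat and straight (0.1, 0.2 rad), thin end 6 to 71 mm past the foot edge, pressing foot and a blue spacer (over 1.5 N each). Blue spacers lie straight under the foot (centre -25 to 30 mm from its edge) or over 120 mm away (all of step 1 and (((x of spacer_a_mid in the frame of foot_edge between -0.025 and 0.03 m and y of spacer_a_mid in the frame of foot_edge between -0.018 and 0.018 m and angle between the x axis of spacer_a_mid and the x axis of foot_edge, either way round below 0.2 rad and angle between spacer_a_mid's own z axis and vertical below 0.1 rad and z of spacer_a_mid in the frame of foot_edge below 0 m) and contact force between wedge and spacer_a above 1.5 N) or ((x of spacer_b_mid in the frame of foot_edge between -0.025 and 0.03 m and y of spacer_b_mid in the frame of foot_edge between -0.018 and 0.018 m and angle between the x axis of spacer_b_mid and the x axis of foot_edge, either way round below 0.2 rad and angle between spacer_b_mid's own z axis and vertical below 0.1 rad and z of spacer_b_mid in the frame of foot_edge below 0 m) and contact force between wedge and spacer_b above 1.5 N) or ((x of spacer_c_mid in the frame of foot_edge between -0.025 and 0.03 m and y of spacer_c_mid in the frame of foot_edge between -0.018 and 0.018 m and angle between the x axis of spacer_c_mid and the x axis of foot_edge, either way round below 0.2 rad and angle between spacer_c_mid's own z axis and vertical below 0.1 rad and z of spacer_c_mid in the frame of foot_edge below 0 m) and contact force between wedge and spacer_c above 1.5 N)) and ((x of spacer_a_mid in the frame of foot_edge between -0.025 and 0.03 m and y of spacer_a_mid in the frame of foot_edge between -0.018 and 0.018 m and angle between the x axis of spacer_a_mid and the x axis of foot_edge, either way round below 0.2 rad and angle between spacer_a_mid's own z axis and vertical below 0.1 rad and z of spacer_a_mid in the frame of foot_edge below 0 m) or horizontal distance between spacer_a_mid and foot_edge above 0.12 m) and ((x of spacer_b_mid in the frame of foot_edge between -0.025 and 0.03 m and y of spacer_b_mid in the frame of foot_edge between -0.018 and 0.018 m and angle between the x axis of spacer_b_mid and the x axis of foot_edge, either way round below 0.2 rad and angle between spacer_b_mid's own z axis and vertical below 0.1 rad and z of spacer_b_mid in the frame of foot_edge below 0 m) or horizontal distance between spacer_b_mid and foot_edge above 0.12 m) and ((x of spacer_c_mid in the frame of foot_edge between -0.025 and 0.03 m and y of spacer_c_mid in the frame of foot_edge between -0.018 and 0.018 m and angle between the x axis of spacer_c_mid and the x axis of foot_edge, either way round below 0.2 rad and angle between spacer_c_mid's own z axis and vertical below 0.1 rad and z of spacer_c_mid in the frame of foot_edge below 0 m) or horizontal distance between spacer_c_mid and foot_edge above 0.12 m) and contact force between wedge and panel above 1.5 N and contact force between the fingers and wedge above 2 N and x of wedge_tip in the frame of foot_edge between 0.006 and 0.071 m and y of wedge_tip in the frame of foot_edge between -0.018 and 0.018 m and angle between the x axis of wedge_grip and the x axis of foot_edge, either way round below 0.2 rad and angle between wedge_grip's own z axis and vertical below 0.1 rad and linear speed of wedge below 0.02 m/s); the arm keeps its last pose, push and grip.
It fails at once if a bystander is moved by more than 30 mm (distance of any of wrench, gauge, sample, jar, fitting, knob from where it was at the start of the episode above 0.03 m).
It fails at once if the wedge is rammed in: over 150 N on the foot (contact force between wedge and panel above 150 N).
It also fails if it takes over 72 s, if anything falls off the work surface, if the arm or the gripper's body presses on something with over 40 N, if the wrist force passes 120 N, or if a joint passes its speed limit or range.

### The arm

A 6-joint arm with a two-finger parallel gripper is mounted at the origin on the work surface. World frame = base frame: x ahead of the robot, y to its left, z up, the work surface at z = 0. Lengths are in mm, angles in rad, forces in N, time in s.
With the tool pointing down it reaches from about 325 to 775 mm from the base axis. Payload 5.5 kg.
Tool frame: the origin (TCP) lies at the very end of the fingers, on their centre line; the grasp point (between the pads) lies 19 mm behind it (arm.grip_depth is the distance from the TCP to the grasp point, in mm); x points along the fingers, y is the direction in which the jaws open and shut, and the axes are right-handed (so a half turn about x gives the same grasp; the last joint's range is limited). The gripper opens to 88 mm and grips with 3 to 60 N. Pads are 20 mm wide; open, the fingers measure 115 mm over their backs; the gripper's body (75 mm by 178 mm) begins 61 mm behind the grasp point.
Start: joints at [1.29, 0.091, 1.231, -0, 1.82, -0.057], TCP at [133.165, 585.05, 222.631] pointing down, gripper open.
Joint ranges: [-2.87, 2.87], [-0.86, 2.18], [0.17, 2.46], [-1.51, 4.65], [0.06, 2.69], [-2.65, 2.65]. Speed limits (rad/s): [2.57, 2.57, 3.01, 3.14, 3.14, 3.14].

### API

Orientations are given as a unit quaternion [x, y, z, w].
In Python, from station import arm gives the robot as it stands. The module is installed in compiled form; this text tells all that it offers.
- The arm moves only by the shell command python3 -m handwheel 'ROWS' [OPENING] [FORCE]. ROWS is a JSON object of lists of equal length, an entry for each row: "translation": the shift along the tool's x, y, z in mm, a list of three; "angular": the turn, a rotation vector about the tool's x, y, z in degrees, a list of three. In form: {"translation": [[tx, ty, tz], ...], "angular": [[ax, ay, az], ...]}. A call has 1 to 20 rows; each row is the pose to reach, as a shift and turn from the pose commanded when the call began, along the tool's axes at that moment; what a row does not reach only later rows make up. A row lasts 1/12 s, in which the tool goes at most 41.7 mm and 7.16 degrees, less where a joint would pass 70% of its speed; a pose out of reach is approached as far as the arm can. A call with a gripper value outside its range is refused whole. OPENING is the opening, from 0 (shut) to 1 (fully open), set as the call begins (- or left out, the last holds). The fingers move at their own pace and stop on an object; FORCE is the grip in N (left out, the last holds). Time passes only in rows, so rows that repeat a pose let the fingers close. It gives the time, the measured TCP pose, the force and the opening at its end, in the units of the state.
- arm.observe(): the state, without advancing time (a new reading comes with each control period).
- arm.grab_frame(name): name is "scene" or "top" or "wrist"; returns the picture (480x640x3 uint8, blue, green, red); there is no depth.
- arm.get_calibration(name): a dict with "vertical_fov" (degrees; the focal length in pixels is half the picture's height over the tangent of half this angle, whatever the lens; pixels are square), "cx", "cy" (the principal point, pixels), "T" (4x4, takes a point from camera to world coordinates). Camera axes: x right, y up, looking along -z (the intrinsics and any distortion apply to the point x, -y, -z); pixel columns grow to the right and rows downward; lengths in mm; the calibration is good to about 2 mm. A picture is of the moment at which its call begins: read the wrist's pose just before it. get_calibration takes no time and is no camera call; for the wrist camera it gives the pose at the moment of the call.
- arm.job_done(): hands the job in, once; it reports no verdict.
The state is a dict: "t": time; "joint_pos": joint angles; "joint_velocities": joint speeds; "effort": joint torques, N m; "ee_pos": TCP position; "orientation": TCP orientation; "ft_force": force on the tool from outside, world axes, zero at the start; "moment": the same for the moment, N m; "width": opening from 0.0 (shut) to 1.0 (fully open).
Only numpy, scipy, OpenCV 4.12 (cv2) and the standard library are available. Lean on these libraries where they do the work, as an engineer would, in place of code of your own. Each camera call takes 0.05 s, during which the arm holds its last target.

## Working session

There is one attempt and no reset: what is moved stays moved. The work goes in short steps, Python scripts to look and compute and a shell command to move; the robot and the scene stay as the last step left them, time stands still between calls to the robot, and variables do not carry over. Pictures are saved under pics/ and viewed, and the job is handed in when it is done.

```bash
mkdir -p pics
cat > h.py <<'E'
import numpy as np, cv2
from station import arm
def cal(n):
    c=arm.get_calibration(n); f=240/np.tan(np.radians(c["vertical_fov"])/2); return c,f
E
python3 - <<'E'
from h import *
print(arm.observe())
for n in ["scene","top","wrist"]:
    c=arm.get_calibration(n); print(n,c)
    cv2.imwrite(f"pics/{n}0.png",arm.grab_frame(n))
E
```

```text
{'t': 0.0, 'joint_pos': array([ 1.29026939e+00,  9.18626612e-02,  1.23188888e+00, -3.06203794e-06,
        1.81978853e+00, -5.66984043e-02]), 'joint_velocities': array([-9.20932799e-04, -4.79677396e-04,  8.60325551e-04, -9.18553678e-04,
        1.17849135e-03,  6.22100004e-05]), 'effort': array([ 1.15294170e-03, -4.46448219e+01, -4.06447792e+01,  6.99686282e-02,
        2.93415540e-02, -1.01815390e-04]), 'ee_pos': array([133.09816771, 584.74715448, 221.50290903]), 'orientation': array([ 0.07829155,  0.70279736, -0.0796494 ,  0.70256834]), 'ft_force': array([ 0.33017961, -0.59978986, -0.01486943]), 'moment': array([-0.0187018 , -0.02971908, -0.03394248]), 'width': 1.000477712213469}
scene {'vertical_fov': 50.33344616226865, 'cx': 319.2744898326739, 'cy': 227.1504749751375, 'T': array([[-7.97888522e-01, -4.11331856e-01,  4.40658610e-01,
         1.05364523e+03],
       [ 6.02759351e-01, -5.35408988e-01,  5.91623512e-01,
         7.53495739e+02],
       [-7.42101722e-03,  7.37660707e-01,  6.75130809e-01,
         8.59516747e+02],
       [ 0.00000000e+00,  0.00000000e+00,  0.00000000e+00
[... 206 characters left out ...]
],
       [-9.99712344e-01,  2.37092548e-02,  3.61950546e-03,
         4.46133992e+01],
       [ 7.46835467e-03,  1.64324246e-01,  9.86378105e-01,
         1.06996848e+03],
       [ 0.00000000e+00,  0.00000000e+00,  0.00000000e+00,
         1.00000000e+00]])}
wrist {'vertical_fov': 64.86549080262243, 'cx': 321.98567987430584, 'cy': 237.54316481571354, 'T': array([[ 2.22869474e-01, -9.42470678e-01, -2.49155011e-01,
         6.51917679e+01],
       [ 9.74846820e-01,  2.15022441e-01,  5.86432190e-02,
         6.00890001e+02],
       [-1.69559577e-03, -2.55957753e-01,  9.66686482e-01,
         3.83354370e+02],
       [ 0.00000000e+00,  0.00000000e+00,  0.00000000e+00,
         1.00000000e+00]])}
```

View pics/scene0.png

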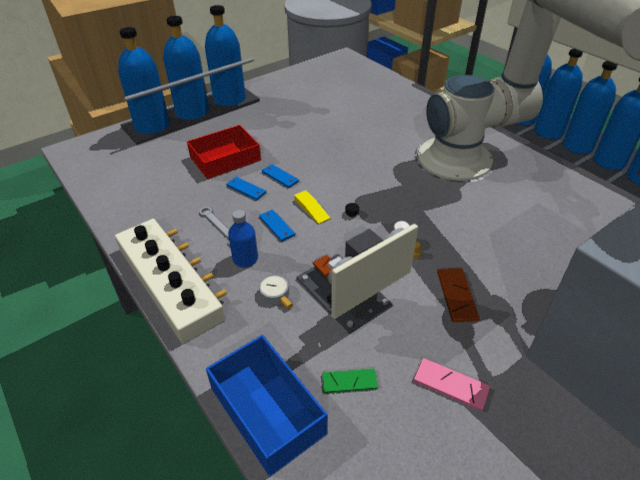

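View pics/top0.png

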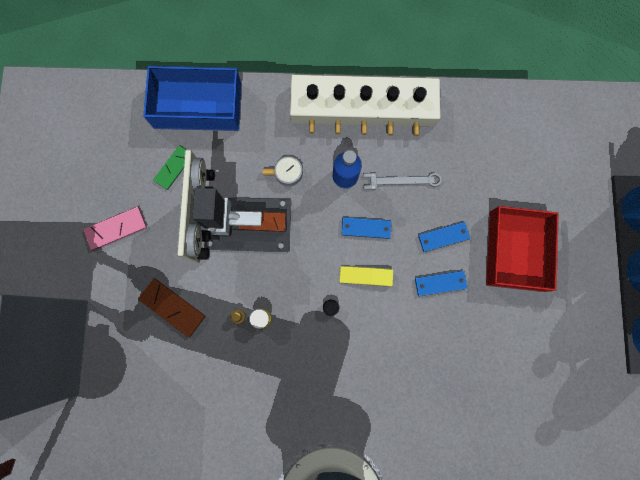

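View pics/wrist0.png

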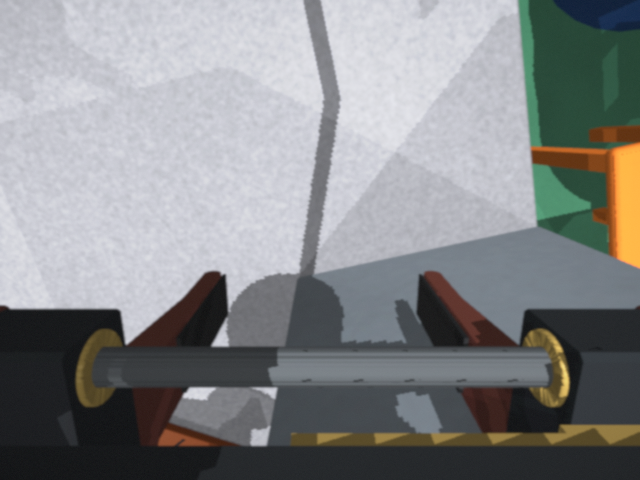

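Run:
```python
from h import *
im=cv2.imread("pics/top0.png")
cv2.imwrite("pics/tz1.png",cv2.resize(im[140:290,150:350],None,fx=4,fy=4,interpolation=cv2.INTER_CUBIC))
cv2.imwrite("pics/tz2.png",cv2.resize(im[150:350,310:580],None,fx=2.9,fy=2.9,interpolation=cv2.INTER_CUBIC))
im=cv2.imread("pics/scene0.png")
cv2.imwrite("pics/sz1.png",cv2.resize(im[210:350,270:430],None,fx=4,fy=4,interpolation=cv2.INTER_CUBIC))
```

```text
(no output)
```

View pics/tz1.png

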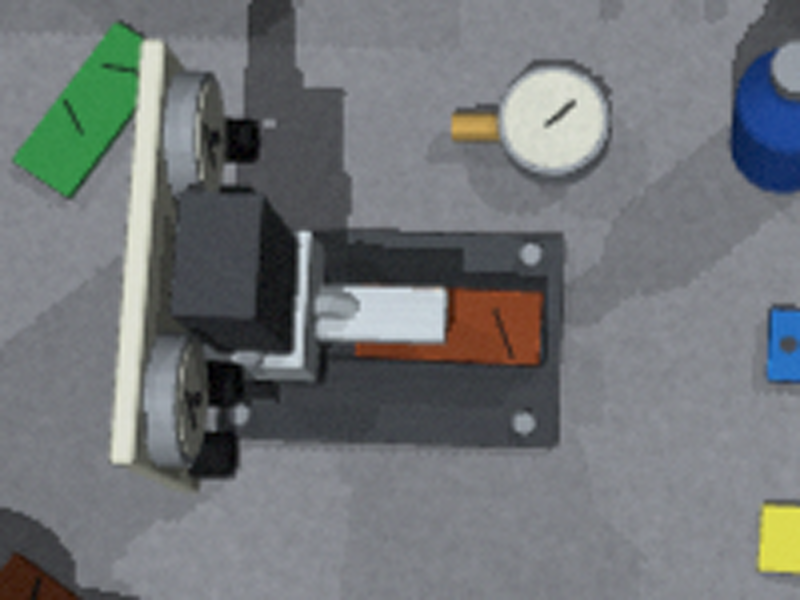

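View pics/tz2.png

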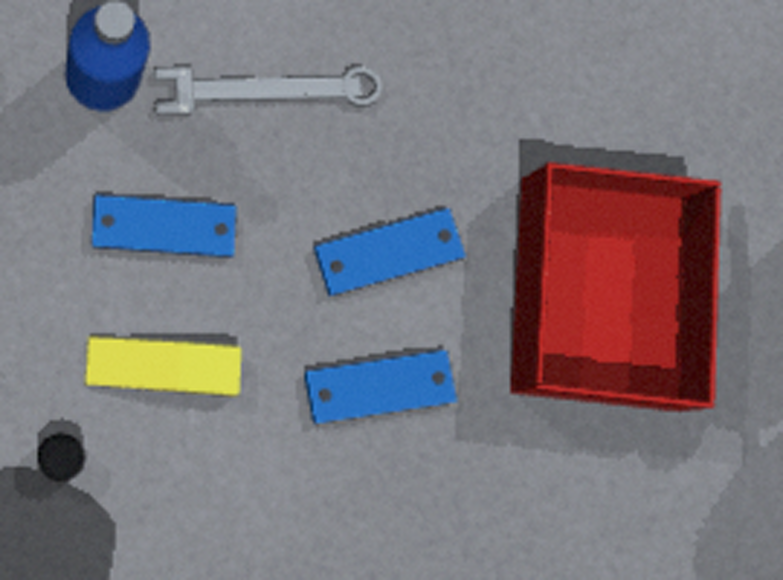

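View pics/sz1.png

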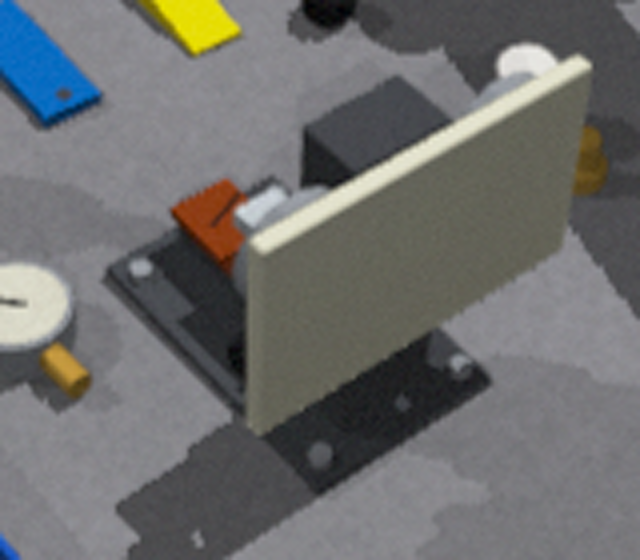

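```bash
cat >> h.py <<'E'
def p2w(n,uv,z,c=None):
    if c is None: c=arm.get_calibration(n)
    f=240/np.tan(np.radians(c["vertical_fov"])/2)
    T=c["T"]; u,v=uv
    d=T[:3,:3]@np.array([(u-c["cx"])/f,-(v-c["cy"])/f,-1])
    s=(z-T[2,3])/d[2]
    return T[:3,3]+s*d
def w2p(n,P,c=None):
    if c is None: c=arm.get_calibration(n)
    f=240/np.tan(np.radians(c["vertical_fov"])/2)
    T=c["T"]; q=T[:3,:3].T@(np.asarray(P,float)-T[:3,3])
    return np.array([c["cx"]-f*q[0]/q[2], c["cy"]+f*q[1]/q[2]])
E
python3 - <<'E'
from h import *
im=cv2.imread("pics/top0.png"); hsv=cv2.cvtColor(im,cv2.COLOR_BGR2HSV)
def blobs(lo,hi,z,mn=300):
    m=cv2.inRange(hsv,lo,hi); cs,_=cv2.findContours(cv2.morphologyEx(m,cv2.MORPH_CLOSE,np.ones((3,3))),cv2.RETR_EXTERNAL,cv2.CHAIN_APPROX_NONE)
    for c in cs:
        if cv2.contourArea(c)<mn: continue
        r=cv2.minAreaRect(c); W=np.array([p2w("top",p,z)[:2] for p in c[:,0,:]],np.float32)
        w=cv2.minAreaRect(W); b=cv2.boxPoints(w); e=[b[1]-b[0],b[2]-b[1]]; L=max(e,key=np.linalg.norm)
        print(np.round(r[0]),"world",np.round(w[0],1),"size",np.round(w[1],1),"ang",round(np.degrees(np.arctan2(L[1],L[0])),1))
print("blue");blobs((100,150,120),(115,255,255),10)
print("yellow");blobs((25,150,100),(35,255,255),9)
print("brown");blobs((3,150,60),(15,255,255),38,200)
print("red rim");blobs((0,150,40),(2,255,255),55); blobs((174,150,40),(180,255,255),55)
# base plate corners & foot
z1=lambda x,y:(150+x/4,140+y/4)
for nm,p,z in [("plate TR",(563,234),8),("plate BR",(558,446),8),("foot edge hi",(447,287),68),("foot edge lo",(446,343),68),
  ("old far hi",(544,292),38),("old far lo",(540,364),38)]:
    for zz in ([z] if z!=68 else [58,68,77]): print(nm,zz,np.round(p2w("top",z1(*p),zz),1))
E
```

```text
blue
[441. 283.] world [ 453.6 -233.7] size [ 39.4 108.5] ang -80.3
[444. 236.] world [ 557.7 -242.7] size [ 39.7 108.6] ang -72.6
[366. 227.] world [574.  -68.2] size [108.6  39.8] ang 87.2
[190.  92.] world [886.9 346.8] size [126.6 210.9] ang -89.9
yellow
[366. 276.] world [466.  -68.3] size [114.7  35.8] ang 87.1
brown
[171. 307.] world [387.2 347.4] size [137.1  54.4] ang 55.8
[262. 221.] world [577.9 162.3] size [98.5 40.1] ang 88.3
red rim
[523. 248.] world [ 529.  -397.6] size [147.1 173.5] ang -4.9
[549. 252.] world [ 522.3 -454.9] size [ 34.7 163.5] ang -7.1
[492. 246.] world [ 532.3 -333.2] size [ 18.6 166.5] ang -5.0
plate TR 8 [636.6 102.9   8. ]
plate BR 8 [515.5 101.8   8. ]
foot edge hi 58 [593.6 161.5  58. ]
foot edge hi 68 [591.5 160.3  68. ]
foot edge hi 77 [589.5 159.3  77. ]
foot edge lo 58 [563.  160.7  58. ]
foot edge lo 68 [561.2 159.6  68. ]
foot edge lo 77 [559.5 158.5  77. ]
old far hi 38 [596.4 110.6  38. ]
old far lo 38 [556.3 111.4  38. ]
```

```bash
cat >> h.py <<'E'
from scipy.spatial.transform import Rotation as R
def tool(): 
    s=arm.observe(); return np.array(s["ee_pos"]),R.from_quat(s["orientation"]),s
def Rt(yawjaw,tilt=0):
    # tool x down, y = jaw direction at given world azimuth (deg)
    a=np.radians(yawjaw); y=np.array([np.cos(a),np.sin(a),0]); x=np.array([0,0,-1.]); z=np.cross(x,y)
    return R.from_matrix(np.c_[x,y,z])
def plan(*wps):
    p,r,s=tool(); print("t",round(s["t"],2),"tcp",p.round(1),"jaw az",np.degrees(np.arctan2(*r.as_matrix()[[1,0],1])).round(1),"j6",round(s["joint_pos"][5],2))
    for P,yaw in wps:
        rr=yaw if isinstance(yaw,R) else Rt(yaw)
        t=r.inv().apply(np.array(P)-p); w=(r.inv()*rr).as_rotvec(degrees=True)
        print("T",t.round(1).tolist(),"A",w.round(1).tolist(),"rows>=",round(max(np.linalg.norm(t)/41.7,np.linalg.norm(w)/7.16),1))
E
python3 - <<'E'
from h import *
p,r,s=tool(); print(r.as_matrix().round(3))
c=arm.get_calibration("wrist"); print("cam in tool",r.inv().apply(c["T"][:3,3]-p).round(1),(r.inv().as_matrix()@c["T"][:3,:3]).round(3))
for n,uv,z in [("bottle",(347,170),0),("bottletop",(350,157),140),("wrench L",(370,180),0),("wrench R",(434,179),0),("gauge",(288,169),27),("jar",(260,318),50),("fit",(237,317),34),("knob",(331,307),26)]:
    print(n,p2w("top",uv,z).round(0))
plan(((576.3,121,120),0.5),((576.3,121,15),0.5))
plan(((576.3,121,120),180.5))
E
```

```text
[[-0.     0.222  0.975]
 [-0.001  0.975 -0.222]
 [-1.    -0.002 -0.   ]]
cam in tool [-161.7    0.4  -69.8] [[-0.     0.256 -0.967]
 [ 1.     0.001  0.   ]
 [ 0.001 -0.967 -0.256]]
bottle [709. -24.   0.]
bottletop [693. -21. 140.]
wrench L [687. -78.   0.]
wrench R [ 693. -225.    0.]
gauge [700. 110.  27.]
jar [369. 157.  50.]
fit [370. 207.  34.]
knob [395.   8.  26.]
t 0.15 tcp [133.1 584.8 221.8] jaw az 77.2 j6 -0.06
T [102.2, -353.7, 535.1] A [76.7, 0.1, 0.1] rows>= 15.6
T [207.2, -353.6, 535.1] A [76.7, 0.1, 0.1] rows>= 16.2
t 0.15 tcp [133.1 584.8 221.8] jaw az 77.2 j6 -0.06
T [102.2, -353.7, 535.1] A [-103.3, -0.1, 0.1] rows>= 15.6
```

Run:
```python
from h import *
im=cv2.imread("pics/top0.png")
a=cv2.resize(im[200:480,0:240],None,fx=2.1,fy=2.1)
im=cv2.imread("pics/scene0.png")
b=cv2.resize(im[180:480,500:640],None,fx=1.96,fy=1.96)
h=max(a.shape[0],b.shape[0]); o=np.zeros((h,a.shape[1]+b.shape[1],3),np.uint8); o[:a.shape[0],:a.shape[1]]=a; o[:b.shape[0],a.shape[1]:]=b
print(a.shape,b.shape); o=cv2.convertScaleAbs(o,alpha=1.6); cv2.imwrite("pics/cab.png",o)
for uv in [(0,295),(90,300),(80,395)]:
    for z in (0,150,300,500): print(uv,z,p2w("top",uv,z).round(0)[:2], w2p("scene",p2w("top",uv,z)).round(0))
```

```text
(588, 504, 3) (588, 274, 3)
(0, 295) 0 [405. 735.] [618. 435.]
(0, 295) 150 [401. 638.] [599. 345.]
(0, 295) 300 [397. 542.] [577. 246.]
(0, 295) 500 [392. 412.] [545.  96.]
(90, 300) 0 [399. 537.] [523. 355.]
(90, 300) 150 [396. 468.] [514. 281.]
(90, 300) 300 [392. 399.] [504. 199.]
(90, 300) 500 [388. 307.] [488.  69.]
(80, 395) 0 [198. 538.] [583. 306.]
(80, 395) 150 [223. 469.] [569. 242.]
(80, 395) 300 [248. 400.] [554. 169.]
(80, 395) 500 [281. 307.] [530.  51.]
```

View pics/cab.png

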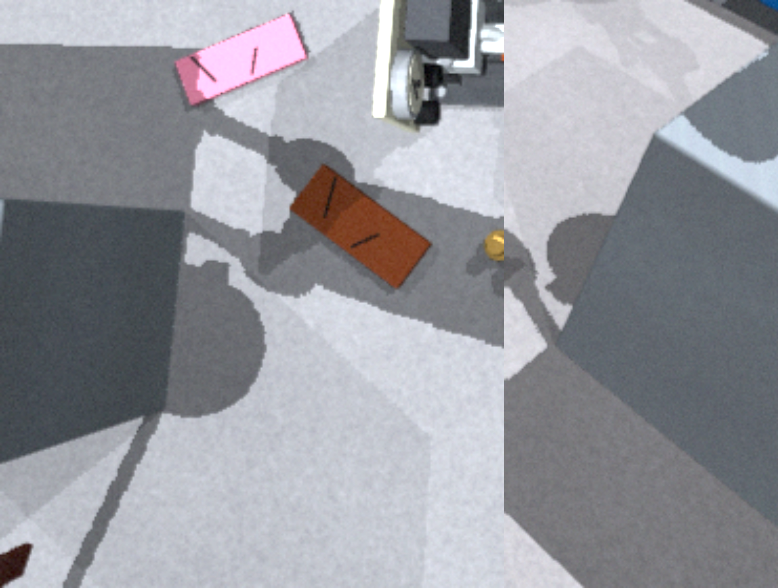

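Run:
```python
from h import *
T=np.radians(35); x=np.array([np.sin(T),0,-np.cos(T)]); y=np.array([0,1.,0]); z=np.cross(x,y)
r=R.from_matrix(np.c_[x,y,z])
plan(((133,410,240),77.2),((200,340,220),90),((496,150,151),r))
```

```text
t 0.15 tcp [133.1 584.8 221.8] jaw az 77.2 j6 -0.06
T [-18.0, -170.5, 38.7] A [-0.0, -0.0, 0.1] rows>= 4.2
T [2.1, -223.9, 119.6] A [-12.8, -0.0, 0.1] rows>= 6.1
T [71.2, -343.3, 450.4] A [-12.4, -34.9, 4.0] rows>= 13.7
```

```bash
python3 -m handwheel '{"translation":[[-5,-41,9],[-9,-82,19],[-14,-123,29],[-18,-164,39],[-6,-195,70],[2,-224,120],[12,-240,155],[20,-257,190],[28,-272,225],[37,-287,263],[45,-300,300],[54,-314,340],[62,-328,380],[71,-343,420],[71,-343,450],[71,-343,450],[71,-343,450]],"angular":[[0,0,0],[0,0,0],[0,0,0],[0,0,0],[-6,0,0],[-12.4,0,0],[-12.4,-5,0],[-12.4,-10,1],[-12.4,-15,2],[-12.4,-20,2],[-12.4,-25,3],[-12.4,-30,4],[-12.4,-34.9,4],[-12.4,-34.9,4],[-12.4,-34.9,4],[-12.4,-34.9,4],[-12.4,-34.9,4]]}' 1 40
python3 - <<'E'
from h import *
c=arm.get_calibration("wrist"); np.save("c1.npy",c,allow_pickle=True)
im=arm.grab_frame("wrist"); cv2.imwrite("pics/w1.png",im)
for P in [(562.3,160,30),(562.3,160,50),(576,160,50),(562,160,66)]: print(P,w2p("wrist",P,c).round(1))
E
```

```text
t: 1.57
ee_pos: [497.0, 148.1, 149.8]
orientation: [0.001, 0.462, -0.002, 0.887]
ft_force: [-0.8, 0.8, -0.0]
width: 1.001
(562.3, 160, 30) [337.1 208.6]
(562.3, 160, 50) [337.8 227.3]
(576, 160, 50) [337.3 238.8]
(562, 160, 66) [338.4 243.2]
```

View pics/w1.png

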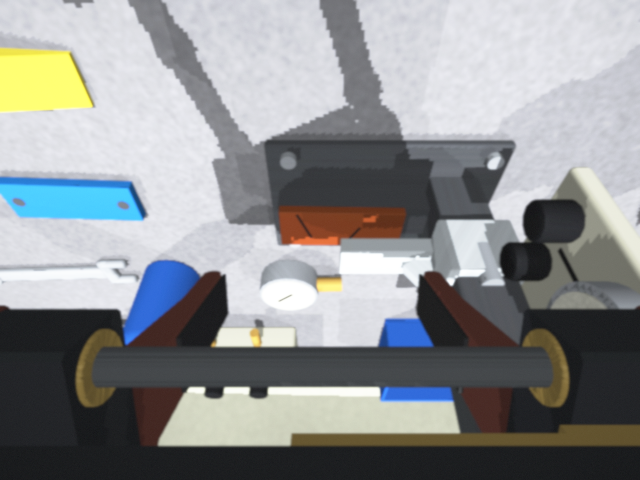

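Run:
```python
from h import *
im=cv2.imread("pics/w1.png"); cv2.imwrite("pics/w1z.png",cv2.resize(im[190:300,250:450],None,fx=4,fy=4,interpolation=cv2.INTER_CUBIC))
```

```text
(no output)
```

View pics/w1z.png

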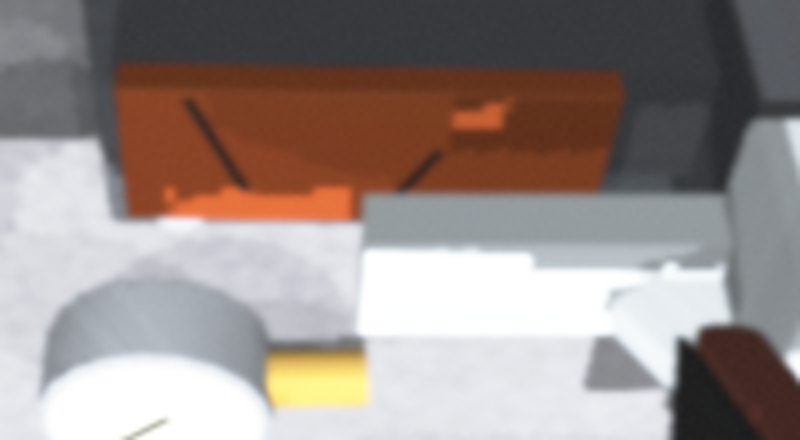

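Run:
```python
from h import *
c=np.load("c1.npy",allow_pickle=True).item()
for nm,P in [("old near low front (118,65)",(556.3,111.2,30)),("old near top front(120,88)",(556.3,111.2,38)),("old far top front (128,217)",(596.4,110.6,38)),("plate corner nearfront px(265,141)",(515.5,101.8,8))]:
    print(nm,w2p("wrist",P,c).round(1), ((w2p("wrist",P,c)-[250,190])*4).round(0))
for g in (28,29,30,31,32,33,34): print(g,[((w2p("wrist",(x,160,z),c)-[250,190])*4).round(0) for x,z in [(562.3,30+g),(562.3,42+g),(590.3,42+g)]])
```

```text
old near low front (118,65) [275.2 203.5] [101.  54.]
old near top front(120,88) [274.4 210.8] [98. 83.]
old far top front (128,217) [278.5 243.7] [114. 215.]
plate corner nearfront px(265,141) [259.4 143.3] [  38. -187.]
28 [array([352., 181.]), array([354., 231.]), array([350., 320.])]
29 [array([352., 185.]), array([354., 235.]), array([350., 324.])]
30 [array([353., 189.]), array([354., 240.]), array([350., 328.])]
31 [array([353., 193.]), array([355., 244.]), array([351., 333.])]
32 [array([353., 197.]), array([355., 248.]), array([351., 337.])]
33 [array([353., 201.]), array([355., 253.]), array([351., 341.])]
34 [array([353., 206.]), array([355., 257.]), array([351., 345.])]
```

Run:
```python
from h import *
plan(((540,110,150),45),((576.3,121.5,140),0),((576.3,121.5,17),0))
```

```text
t 1.62 tcp [496.  149.3 150.3] jaw az 89.8 j6 -1.17
T [25.5, -39.1, 36.0] A [43.4, 33.1, -13.7] rows>= 7.9
T [54.5, -27.5, 60.0] A [86.8, 27.3, -27.3] rows>= 13.3
T [155.4, -27.6, -10.3] A [86.8, 27.3, -27.3] rows>= 13.3
```

```bash
python3 -m handwheel '{"translation":[[54.5,-27.5,60],[54.5,-27.5,60],[54.5,-27.5,60],[54.5,-27.5,60],[54.5,-27.5,60],[54.5,-27.5,60],[54.5,-27.5,60],[54.5,-27.5,60],[54.5,-27.5,60],[54.5,-27.5,60],[54.5,-27.5,60],[54.5,-27.5,60],[54.5,-27.5,60],[54.5,-27.5,60],[85,-27.5,39],[85,-27.5,39]],"angular":[[86.8,27.3,-27.3],[86.8,27.3,-27.3],[86.8,27.3,-27.3],[86.8,27.3,-27.3],[86.8,27.3,-27.3],[86.8,27.3,-27.3],[86.8,27.3,-27.3],[86.8,27.3,-27.3],[86.8,27.3,-27.3],[86.8,27.3,-27.3],[86.8,27.3,-27.3],[86.8,27.3,-27.3],[86.8,27.3,-27.3],[86.8,27.3,-27.3],[86.8,27.3,-27.3],[86.8,27.3,-27.3]]}'
python3 - <<'E'
from h import *
p,r,s=tool();print(r.as_matrix().round(3))
plan(((576.3,121.5,17),0))
c=arm.get_calibration("wrist")
cv2.imwrite("pics/w2.png",arm.grab_frame("wrist"));cv2.imwrite("pics/t2.png",arm.grab_frame("top")[100:320,150:400])
E
```

```text
t: 2.95
ee_pos: [573.4, 124.2, 99.0]
orientation: [0.497, 0.502, -0.5, 0.5]
ft_force: [-1.7, 0.4, -1.7]
width: 1.003
[[-0.005  1.     0.004]
 [-0.001  0.004 -1.   ]
 [-1.    -0.005  0.001]]
t 2.95 tcp [573.4 124.2  99. ] jaw az 0.2 j6 0.15
T [82.0, 3.3, 2.6] A [0.2, 0.1, 0.3] rows>= 2.0
```

View pics/w2.png

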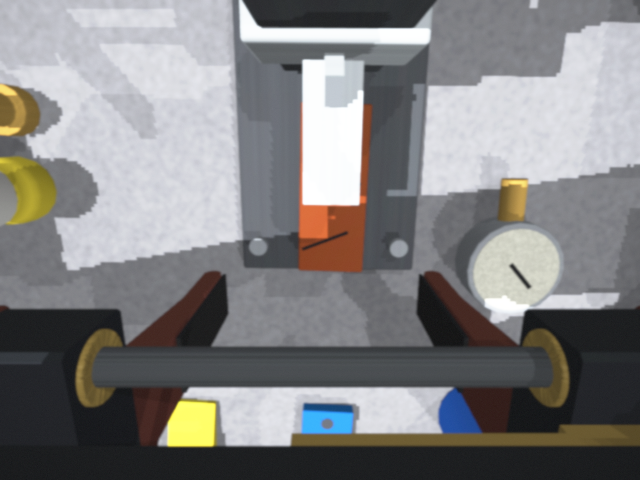

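View pics/t2.png

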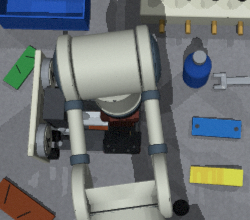

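Run:
```python
from h import *
c=arm.get_calibration("wrist")
for nm,uv,z in [("old L",(299,270),38),("old R",(363,271),38),("plateL",(244,268),8),("plateR",(411,269),8),("footL",(302,204),73),("footR",(362,205),73)]:
    print(nm,p2w("wrist",uv,z,c).round(1))
```

```text
old L [560.  112.9  38. ]
old R [600.8 112.4  38. ]
plateL [518.5 103.4   8. ]
plateR [638.7 103.2   8. ]
footL [564.2 161.4  73. ]
footR [595.1 161.   73. ]
```

```bash
python3 -m handwheel '{"translation":[[40,4.6,2],[81,4.6,2],[81,4.6,2],[81,4.6,2]],"angular":[[0,0,0],[0,0,0],[0,0,0],[0,0,0]]}' && python3 -m handwheel '{"translation":[[0,0,0],[0,0,0],[0,0,0],[0,0,0],[0,0,0],[0,0,0]],"angular":[[0,0,0],[0,0,0],[0,0,0],[0,0,0],[0,0,0],[0,0,0]]}' 0.3 40
```

```text
t: 3.38
ee_pos: [579.8, 121.9, 22.9]
orientation: [0.499, 0.501, -0.499, 0.501]
ft_force: [0.0, -0.3, 0.6]
width: 0.999
t: 3.88
ee_pos: [581.8, 121.4, 24.3]
orientation: [0.501, 0.5, -0.498, 0.502]
ft_force: [-0.1, 0.4, -1.2]
width: 0.587
```

```bash
python3 -m handwheel '{"translation":[[0,0,0],[0,0,0],[0,0,0]],"angular":[[0,0,0],[0,0,0],[0,0,0]]}'
python3 - <<'E'
from h import *
print(arm.observe()["joint_velocities"].round(3))
cv2.imwrite("pics/w3.png",arm.grab_frame("wrist"))
E
```

```text
t: 4.13
ee_pos: [581.4, 121.3, 23.5]
orientation: [0.5, 0.5, -0.498, 0.501]
ft_force: [-0.3, -0.1, 1.1]
width: 0.449
[ 0.001 -0.002 -0.001 -0.002 -0.001  0.002]
```

View pics/w3.png

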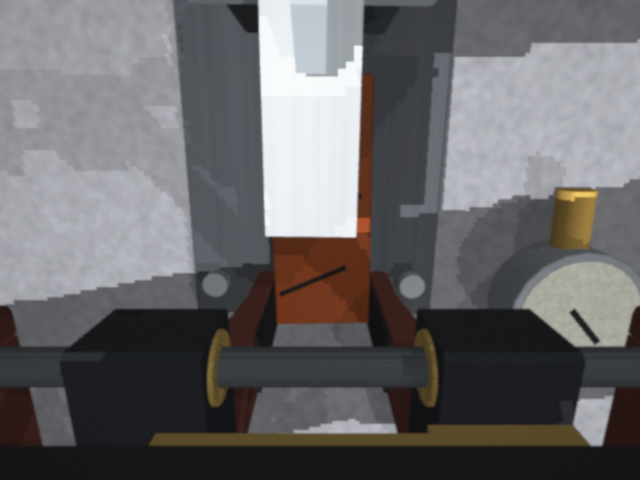

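Run:
```python
from h import *
q=[p2w("top",(310+a/2.9,150+b/2.9),55) for a,b in [(550,163),(720,182),(714,405),(541,390)]]
q=np.array(q); print(q.round(0),q.mean(0), [np.linalg.norm(q[i]-q[i-1]).round(0) for i in range(4)])
C=q.mean(0)
plan(((581.4,55,23.5),0),((581.4,20,150),0),((560,-150,150),-20),((C[0],C[1],150),-90))
```

```text
[[ 619. -353.   55.]
 [ 608. -479.   55.]
 [ 442. -465.   55.]
 [ 450. -339.   55.]] [ 529.54070436 -409.05029969   55.        ] [np.float64(170.0), np.float64(127.0), np.float64(167.0), np.float64(126.0)]
t 4.18 tcp [581.4 121.3  23.5] jaw az 0.2 j6 0.15
T [-0.1, -0.2, 66.3] A [0.2, -0.0, -0.2] rows>= 1.6
T [-126.6, 0.1, 101.3] A [0.2, -0.0, -0.2] rows>= 3.9
T [-126.7, -21.7, 271.2] A [20.2, -0.1, -0.2] rows>= 7.2
T [-126.9, -52.9, 530.2] A [90.2, -0.2, -0.1] rows>= 13.1
```

```bash
python3 - <<'E'
from h import *
plan(((581.4,50,23.5),0),((575,0,150),0),((560,-100,170),0),((490,-405.7,170),-94.7),((490,-405.7,20),-94.7))
E
python3 -m handwheel '{"translation":[[0,0,15],[0,0,40],[-15,0,71],[-50,-3,95],[-86,-6,118],[-126,-8,140],[-136,-12,180],[-147,-21,221],[-147,-32,261],[-147,-43,300],[-147,-55,340],[-147,-65,380],[-147,-75,420],[-147,-85,460],[-147,-91.6,500],[-147,-91.6,527],[-147,-91.6,527],[-147,-91.6,527],[-147,-91.6,527],[-147,-91.6,527]],"angular":[[0,0,0],[0,0,0],[0,0,0],[0,0,0],[0,0,0],[0,0,0],[7,0,0],[14,0,0],[21,0,0],[28,0,0],[35,0,0],[42,0,0],[49,0,0],[56,0,0],[63,0,0],[70,0,0],[77,0,0],[84,0,0],[91,0,0],[94.7,0,0]]}'
python3 - <<'E'
from h import *
cv2.imwrite("pics/t4.png",arm.grab_frame("top"))
E
```

```text
t 4.18 tcp [581.4 121.3  23.5] jaw az 0.2 j6 0.15
T [-0.1, -0.2, 71.3] A [0.2, -0.0, -0.2] rows>= 1.7
T [-126.6, -6.3, 121.2] A [0.2, -0.0, -0.2] rows>= 4.2
T [-146.7, -21.5, 221.2] A [0.2, -0.0, -0.2] rows>= 6.4
T [-147.1, -92.4, 526.7] A [94.9, -0.2, -0.1] rows>= 13.3
T [2.9, -92.8, 526.8] A [94.9, -0.2, -0.1] rows>= 13.2
t: 5.85
ee_pos: [490.5, -406.3, 169.0]
orientation: [0.707, -0.03, -0.706, -0.031]
ft_force: [-0.7, -0.8, -1.7]
width: 0.455
```

View pics/t4.png

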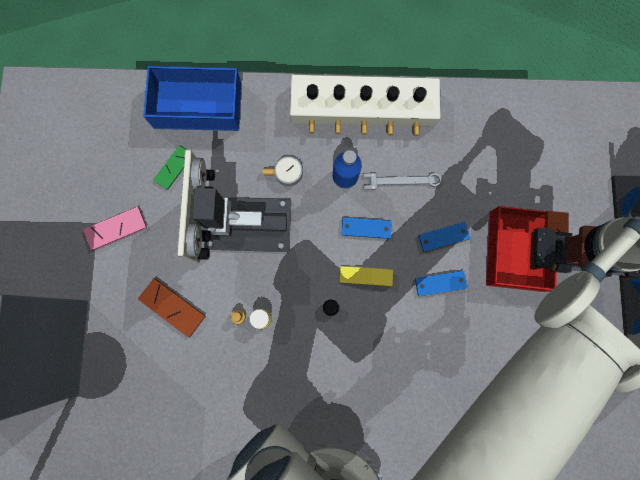

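```bash
python3 - <<'E'
from h import *
print(w2p("top",(530,-409,180)),w2p("top",(575,-412,184)),w2p("top",(530,-409,4)))
plan(((490,-405.7,20),-94.7))
E
python3 -m handwheel '{"translation":[[40,0,0],[80,0,0],[120,0,0],[149,0,0],[149,0,0]],"angular":[[0,0,0],[0,0,0],[0,0,0],[0,0,0],[0,0,0]]}' && python3 -m handwheel '{"translation":[[0,0,0],[0,0,0],[0,0,0],[-20,0,0],[-60,0,0],[-100,0,0],[-140,0,0]],"angular":[[0,0,0],[0,0,0],[0,0,0],[0,0,0],[0,0,0],[0,0,0],[0,0,0]]}' 0.68
python3 - <<'E'
from h import *
im=arm.grab_frame("top"); cv2.imwrite("pics/t5.png",cv2.resize(im[150:350,300:600],None,fx=2.5,fy=2.5))
cv2.imwrite("pics/w5.png",arm.grab_frame("wrist"))
E
```

```text
[556.79529394 238.28032043] [558.02924983 214.45294488] [517.65891376 250.70901474]
t 5.9 tcp [ 490.5 -406.2  169.1] jaw az -95.0 j6 0.91
T [149.1, -0.2, 0.9] A [-0.3, -0.1, 0.1] rows>= 3.6
t: 6.32
ee_pos: [487.4, -402.3, 11.6]
orientation: [-0.704, 0.024, 0.709, 0.031]
ft_force: [-1.0, 0.9, -2.6]
width: 0.448
t: 6.9
ee_pos: [491.2, -406.3, 165.7]
orientation: [0.709, -0.029, -0.704, -0.027]
ft_force: [0.1, -0.2, -0.1]
width: 0.678
```

View pics/t5.png

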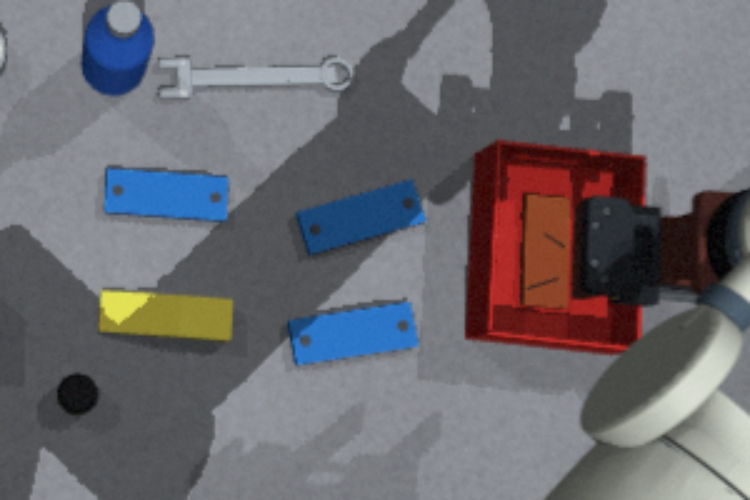

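View pics/w5.png

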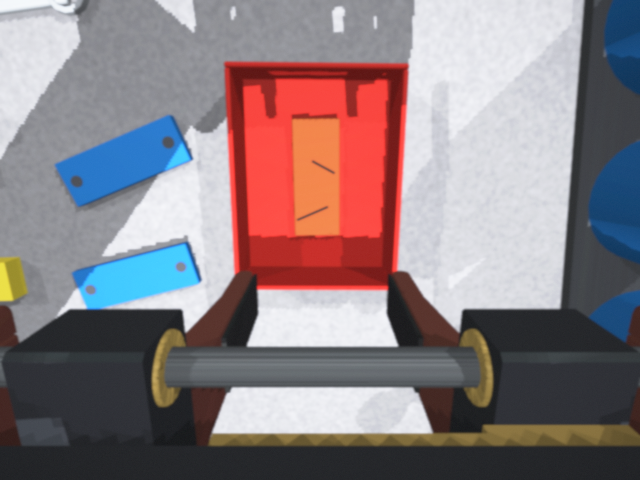

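Run:
```python
from h import *
plan(((573.5,-111,90),-2.8),((573.5,-111,3),-2.8))
```

```text
t 7.0 tcp [ 493.9 -408.7  174.6] jaw az -94.5 j6 0.9
T [82.1, -304.0, -54.3] A [-91.7, -0.3, -1.4] rows>= 12.8
T [169.1, -305.1, -52.7] A [-91.7, -0.3, -1.4] rows>= 12.8
```

```bash
python3 -m handwheel '{"translation":[[10,-40,-7],[20,-80,-14],[30,-120,-21],[40,-160,-28],[50,-200,-35],[60,-240,-42],[70,-280,-50],[75,-300,-54],[78,-304,-54.5],[82,-304,-54.5],[82,-304,-54.5],[82,-304,-54.5],[82,-304,-54.5],[82,-304,-54.5],[82,-304,-54.5],[82,-304,-54.5],[82,-304,-54.5],[82,-304,-54.5]],"angular":[[-7,0,0],[-14,0,0],[-21,0,0],[-28,0,0],[-35,0,0],[-42,0,0],[-49,0,0],[-56,0,0],[-63,0,0],[-70,0,-0.5],[-77,0,-1],[-84,0,-1],[-91.7,0,-1],[-91.7,0,-1],[-91.7,0,-1],[-91.7,0,-1],[-91.7,0,-1],[-91.7,0,-1]]}' 0.75
python3 - <<'E'
from h import *
c=arm.get_calibration("wrist")
cv2.imwrite("pics/w6.png",arm.grab_frame("wrist"))
plan(((573.5,-111,3),-2.8))
E
```

```text
t: 8.5
ee_pos: [569.6, -107.3, 79.6]
orientation: [0.514, 0.492, -0.511, 0.482]
ft_force: [0.2, -1.2, 0.0]
width: 0.752
t 8.55 tcp [ 569.6 -107.2   79.5] jaw az -2.9 j6 -0.2
T [76.4, 4.7, 4.5] A [-0.1, -0.7, 0.4] rows>= 1.8
```

View pics/w6.png

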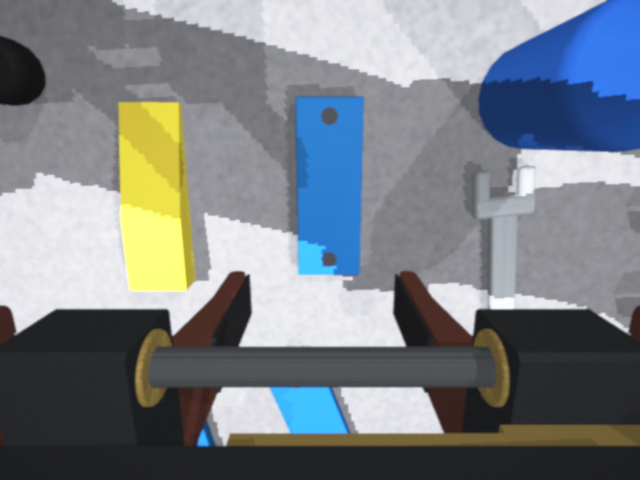

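Run:
```python
from h import *
c=arm.get_calibration("wrist")
for nm,uv,z in [("c1",(297,97),10),("c2",(363,97),10),("c3",(298,275),10),("c4",(360,275),10),("wtail L",(128,291),18),("wtail R",(188,291),18),("wtip L",(119,102),4),("wtip R",(180,102),4)]:
    print(nm,p2w("wrist",uv,z,c).round(1))
```

```text
c1 [559.4 -13.   10. ]
c2 [597.6 -15.   10. ]
c3 [ 552.6 -121.9   10. ]
c4 [ 592.9 -123.8   10. ]
wtail L [ 444.5 -124.4   18. ]
wtail R [ 482.7 -126.3   18. ]
wtip L [452.4  -9.5   4. ]
wtip R [489.  -11.4   4. ]
```

```bash
python3 -m handwheel '{"translation":[[30,4,4],[55,4,4],[68,4,4],[73,4,4],[76,4,4],[76,4,4],[76,4,4]],"angular":[[0,0,0],[0,0,0],[0,-0.5,0.4],[0,-0.7,0.4],[0,-0.7,0.4],[0,-0.7,0.4],[0,-0.7,0.4]]}' && python3 -m handwheel '{"translation":[[0,0,0],[0,0,0],[0,0,0],[0,0,0],[0,0,0],[0,0,0],[0,0,0],[0,0,0]],"angular":[[0,0,0],[0,0,0],[0,0,0],[0,0,0],[0,0,0],[0,0,0],[0,0,0],[0,0,0]]}' 0.3 40
python3 - <<'E'
from h import *
cv2.imwrite("pics/w7.png",arm.grab_frame("wrist"))
plan(((573.5,-111,80),-2.8))
E
```

```text
t: 9.13
ee_pos: [573.6, -110.6, 4.6]
orientation: [0.512, 0.487, -0.512, 0.488]
ft_force: [-0.0, -1.0, -1.0]
width: 0.751
t: 9.8
ee_pos: [573.0, -110.5, 3.7]
orientation: [-0.512, -0.487, 0.512, -0.488]
ft_force: [-0.2, -0.3, 3.2]
width: 0.449
t 9.85 tcp [ 573.  -110.5    3.6] jaw az -2.8 j6 -0.2
T [-76.4, 0.5, 0.5] A [-0.0, 0.0, -0.0] rows>= 1.8
```

View pics/w7.png

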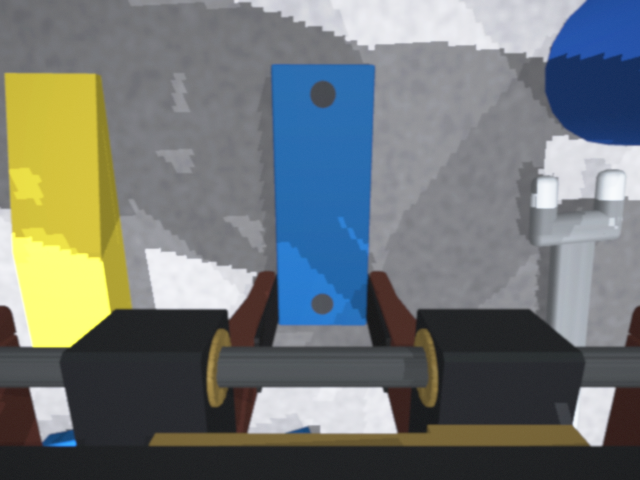

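```bash
python3 - <<'E'
from h import *
plan(((573.,-110.5,60),-2.8),((577.5,35,60),0),((577.5,35,38.5),0))
E
python3 -m handwheel '{"translation":[[-20,0,0],[-50,0,0],[-56,-2,-30],[-56,-2.5,-70],[-56,-2.5,-110],[-56,-2.5,-140],[-52,-2.5,-145.5],[-45,-2.5,-145.5],[-35,-2.5,-145.5],[-35,-2.5,-145.5],[-35,-2.5,-145.5],[-35,-2.5,-145.5],[-35,-2.5,-145.5]],"angular":[[0,0,0],[0,0,0],[1,0,0],[2.8,0,0],[2.8,0,0],[2.8,0,0],[2.8,0,0],[2.8,0,0],[2.8,0,0],[2.8,0,0],[2.8,0,0],[2.8,0,0],[2.8,0,0]]}'
python3 - <<'E'
from h import *
c=arm.get_calibration("wrist"); np.save("c8.npy",c,allow_pickle=True)
cv2.imwrite("pics/w8.png",arm.grab_frame("wrist"))
plan(((577.5,121,38.5),0),((577.5,121,33.6),0))
E
```

```text
t 9.85 tcp [ 573.  -110.5    3.6] jaw az -2.8 j6 -0.2
T [-56.4, -0.0, 0.0] A [-0.0, 0.0, -0.0] rows>= 1.4
T [-56.4, -2.7, -145.5] A [-2.8, 0.0, 0.0] rows>= 3.7
T [-34.9, -2.7, -145.5] A [-2.8, 0.0, 0.0] rows>= 3.6
t: 10.93
ee_pos: [577.7, 34.0, 38.4]
orientation: [-0.524, -0.474, 0.525, -0.474]
ft_force: [-0.3, 0.3, -1.9]
width: 0.45
t 10.98 tcp [577.8  34.2  38.6] jaw az -5.7 j6 0.1
T [0.1, -8.9, -86.4] A [-5.7, 0.0, -0.0] rows>= 2.1
T [5.0, -8.9, -86.4] A [-5.7, 0.0, -0.0] rows>= 2.1
```

View pics/w8.png

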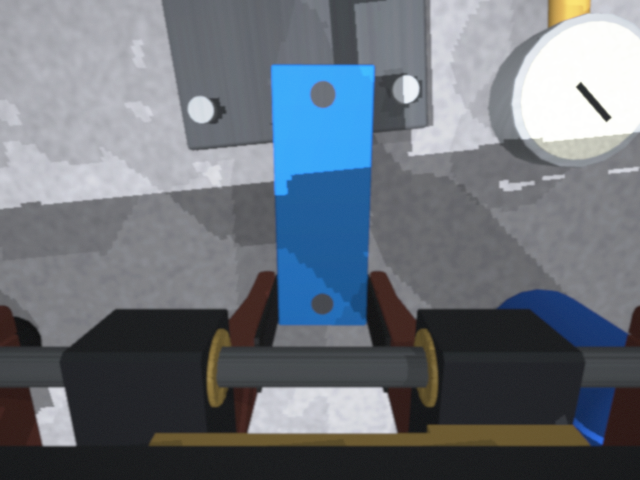

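```bash
python3 -m handwheel '{"translation":[[0,0,0],[0,0,0],[0,-3,-25],[0,-5,-45],[0,-7,-65],[0,-8.9,-80],[0,-8.9,-86],[0,-8.9,-86],[0,-8.9,-86],[3,-8.9,-86],[5,-8.9,-86],[5,-8.9,-86],[5,-8.9,-86]],"angular":[[-5.7,0,0],[-5.7,0,0],[-5.7,0,0],[-5.7,0,0],[-5.7,0,0],[-5.7,0,0],[-5.7,0,0],[-5.7,0,0],[-5.7,0,0],[-5.7,0,0],[-5.7,0,0],[-5.7,0,0],[-5.7,0,0]]}'
python3 - <<'E'
from h import *
c=np.load("c8.npy",allow_pickle=True).item()
a,b=p2w("wrist",(201,109),11,c),p2w("wrist",(406,89),11,c); print(a.round(1),b.round(1),((a+b)/2).round(1))
cv2.imwrite("pics/w9.png",arm.grab_frame("wrist"))
plan(((577.5,121,33.6),0))
E
```

```text
t: 12.07
ee_pos: [577.4, 120.5, 33.7]
orientation: [-0.5, -0.5, 0.5, -0.5]
ft_force: [-1.2, -1.7, 3.8]
width: 0.448
[528.9 122.5  11. ] [626.1 121.6  11. ] [577.5 122.1  11. ]
t 12.12 tcp [577.4 120.5  33.7] jaw az -0.0 j6 0.15
T [0.1, 0.1, -0.5] A [-0.0, 0.1, -0.0] rows>= 0.0
```

View pics/w9.png

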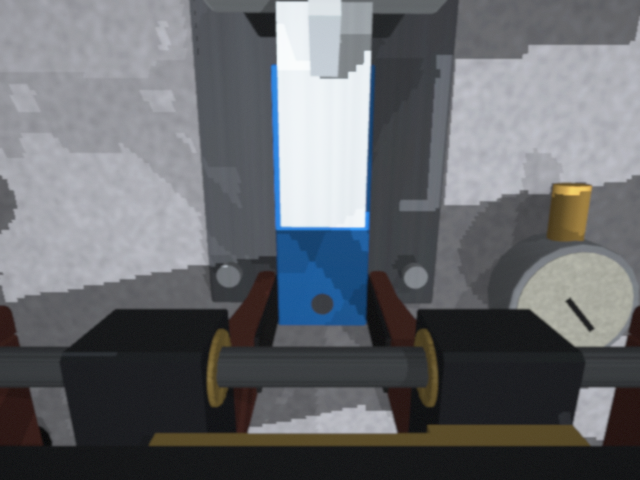

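```bash
python3 - <<'E'
from h import *
c=arm.get_calibration("wrist")
for z in (71,73): print(p2w("wrist",(277,227),z,c).round(1),p2w("wrist",(368,227),z,c).round(1))
print(p2w("wrist",(277,325),40,c).round(1))
E
python3 -m handwheel '{"translation":[[0,0,0],[0,0,0],[0,0,0],[-20,0,0],[-50,0,0],[-80,0,0],[-100,0,0],[-100,0,0],[-100,0,0]],"angular":[[0,0,0],[0,0,0],[0,0,0],[0,0,0],[0,0,0],[0,0,0],[0,0,0],[0,0,0],[0,0,0]]}' 0.75
python3 - <<'E'
from h import *
cv2.imwrite("pics/w10.png",arm.grab_frame("wrist"))
E
```

```text
[562.2 161.4  71. ] [593.  161.4  71. ]
[562.5 161.9  73. ] [592.7 161.9  73. ]
[557.  108.5  40. ]
t: 12.87
ee_pos: [577.9, 121.7, 134.3]
orientation: [0.5, 0.5, -0.499, 0.501]
ft_force: [-0.7, 0.5, -0.4]
width: 0.746
```

View pics/w10.png

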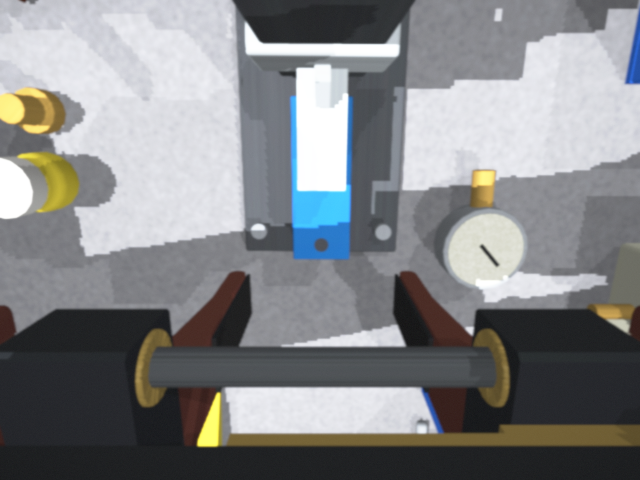

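Run:
```python
from h import *
plan(((461.5,-276,80),9.7))
```

```text
t 12.92 tcp [577.  121.6 132.4] jaw az 0.1 j6 0.15
T [52.6, -115.9, 397.4] A [-9.6, 0.0, 0.1] rows>= 10.0
```

```bash
python3 -m handwheel '{"translation":[[0,-5,20],[0,-12,55],[5,-24,93],[10,-36,131],[15,-48,169],[20,-60,207],[25,-72,245],[32,-84,283],[40,-96,321],[48,-107,358],[52,-114,388],[52,-116,397],[52,-116,397],[52,-116,397],[52,-116,397],[52,-116,397]],"angular":[[0,0,0],[-1,0,0],[-2,0,0],[-3,0,0],[-4,0,0],[-5,0,0],[-6,0,0],[-7,0,0],[-8,0,0],[-9,0,0],[-9.6,0,0],[-9.6,0,0],[-9.6,0,0],[-9.6,0,0],[-9.6,0,0],[-9.6,0,0]]}'
python3 - <<'E'
from h import *
c=arm.get_calibration("wrist"); np.save("c11.npy",c,allow_pickle=True)
cv2.imwrite("pics/w11.png",arm.grab_frame("wrist"))
plan(((461.5,-276,3.6),9.7))
E
```

```text
t: 14.25
ee_pos: [462.2, -274.1, 81.3]
orientation: [0.456, 0.541, -0.456, 0.541]
ft_force: [-0.6, -0.0, 0.8]
width: 0.749
t 14.3 tcp [ 462.2 -274.2   81.5] jaw az 9.8 j6 -0.77
T [77.9, -1.0, 1.6] A [0.1, 0.0, 0.0] rows>= 1.9
```

View pics/w11.png

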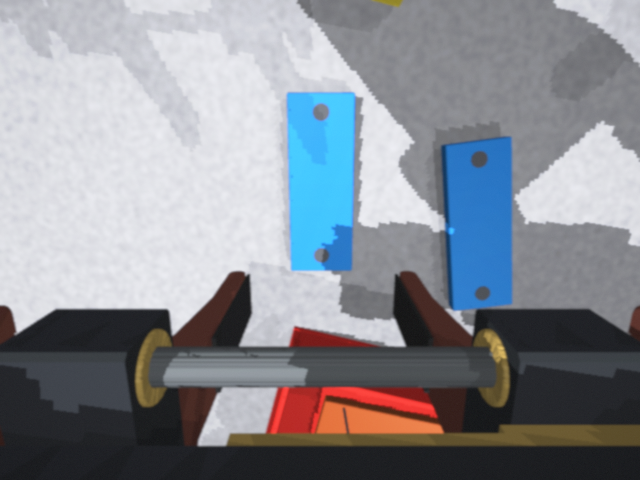

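Run:
```python
from h import *
c=np.load("c11.npy",allow_pickle=True).item()
q=np.array([p2w("wrist",uv,10,c) for uv in [(288,93),(355,93),(291,270),(352,270)]]); f=(q[0]+q[1])/2; r_=(q[2]+q[3])/2
print(q.round(1),((f+r_)/2).round(1),np.degrees(np.arctan2(*(f-r_)[[1,0]])),np.linalg.norm(f-r_))
u=(f-r_)/np.linalg.norm(f-r_); g=(f+r_)/2-43*u; print(g)
plan(((g[0],g[1],3.6),9.8))
```

```text
[[ 426.7 -183.7   10. ]
 [ 465.  -177.2   10. ]
 [ 444.5 -290.8   10. ]
 [ 483.8 -284.1   10. ]] [ 455. -234.   10.] 99.70111523319484 108.58720497229233
[ 462.27302039 -276.34387232   10.        ]
t 14.3 tcp [ 462.2 -274.2   81.5] jaw az 9.8 j6 -0.77
T [77.9, -0.3, 2.1] A [-0.0, 0.0, 0.0] rows>= 1.9
```

```bash
python3 -m handwheel '{"translation":[[30,0,2],[55,0,2],[68,0,2],[74,0,2],[77.5,0,2],[77.5,0,2],[77.5,0,2]],"angular":[[0,0,0],[0,0,0],[0,0,0],[0,0,0],[0,0,0],[0,0,0],[0,0,0]]}' && python3 -m handwheel '{"translation":[[0,0,0],[0,0,0],[0,0,0],[0,0,0],[0,0,0],[0,0,0],[0,0,0],[0,0,0]],"angular":[[0,0,0],[0,0,0],[0,0,0],[0,0,0],[0,0,0],[0,0,0],[0,0,0],[0,0,0]]}' 0.3 40
python3 - <<'E'
from h import *
c=arm.get_calibration("wrist")
cv2.imwrite("pics/w12.png",arm.grab_frame("wrist"))
p,r,s=tool(); P=p.copy();P[2]=85
plan((P,9.8),((577.5,25,85),0),((577.5,25,48.5),0))
E
```

```text
t: 14.88
ee_pos: [462.6, -277.9, 5.2]
orientation: [0.456, 0.54, -0.456, 0.541]
ft_force: [-0.5, 0.9, 0.8]
width: 0.749
t: 15.55
ee_pos: [462.0, -277.8, 4.3]
orientation: [0.456, 0.54, -0.456, 0.54]
ft_force: [-0.6, 0.2, 3.1]
width: 0.447
t 15.6 tcp [ 462.  -277.8    4.3] jaw az 9.7 j6 -0.77
T [-80.7, -0.0, 0.1] A [-0.1, 0.0, 0.0] rows>= 1.9
T [-81.0, 164.6, -279.1] A [9.7, 0.0, 0.0] rows>= 8.0
T [-44.5, 164.6, -279.1] A [9.7, 0.0, 0.0] rows>= 7.8
```

View pics/w12.png

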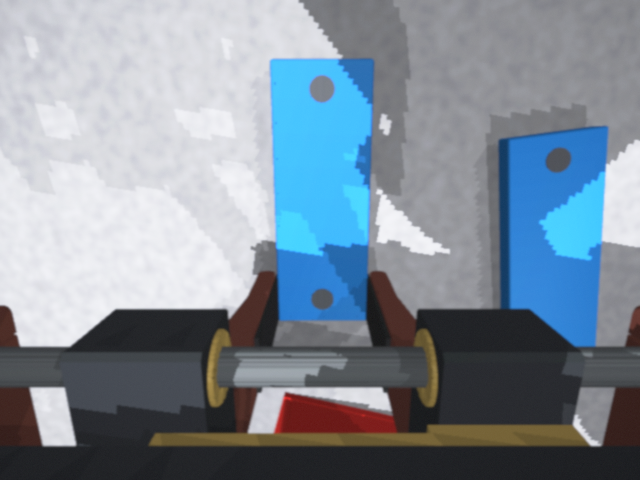

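```bash
python3 -m handwheel '{"translation":[[-20,0,0],[-50,0,0],[-81,10,-15],[-81,30,-50],[-81,51,-86],[-81,72,-122],[-81,93,-158],[-81,114,-194],[-81,135,-230],[-81,153,-260],[-81,164.6,-279],[-81,164.6,-279],[-65,164.6,-279],[-50,164.6,-279],[-44.5,164.6,-279],[-44.5,164.6,-279],[-44.5,164.6,-279],[-44.5,164.6,-279]],"angular":[[0,0,0],[0,0,0],[1,0,0],[2,0,0],[3,0,0],[4,0,0],[5,0,0],[6,0,0],[7,0,0],[8,0,0],[9,0,0],[9.7,0,0],[9.7,0,0],[9.7,0,0],[9.7,0,0],[9.7,0,0],[9.7,0,0],[9.7,0,0]]}'
python3 - <<'E'
from h import *
cv2.imwrite("pics/w13.png",arm.grab_frame("wrist"))
plan(((577.5,118.5,48.5),0),((577.5,118.5,44),0))
E
```

```text
t: 17.1
ee_pos: [577.6, 24.5, 49.1]
orientation: [0.5, 0.499, -0.5, 0.5]
ft_force: [0.3, -0.2, -0.7]
width: 0.446
t 17.15 tcp [577.8  24.6  49.3] jaw az -0.1 j6 -0.01
T [0.8, -0.4, -93.9] A [-0.1, 0.0, -0.1] rows>= 2.3
T [5.3, -0.4, -93.9] A [-0.1, 0.0, -0.1] rows>= 2.3
```

View pics/w13.png

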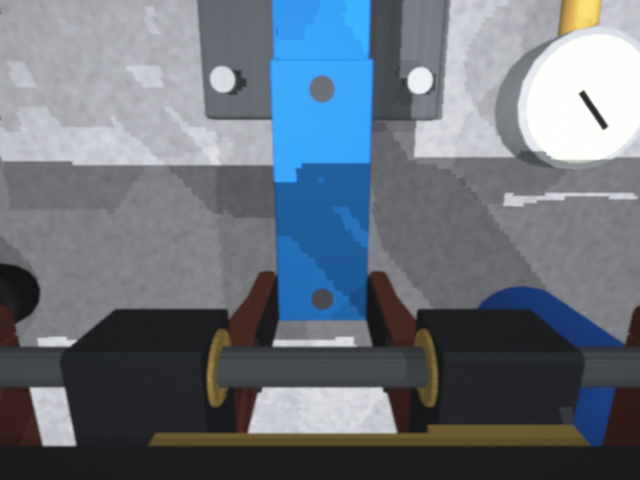

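Aligned with the first spacer; slide in.

```bash
python3 -m handwheel '{"translation":[[0,-0.4,-25],[0,-0.4,-45],[0,-0.4,-65],[0,-0.4,-80],[0,-0.4,-94],[0,-0.4,-94],[0,-0.4,-94],[3,-0.4,-94],[5,-0.4,-94],[5,-0.4,-94],[5,-0.4,-94],[5,-0.4,-94]],"angular":[[0,0,0],[0,0,0],[0,0,0],[0,0,0],[0,0,0],[0,0,0],[0,0,0],[0,0,0],[0,0,0],[0,0,0],[0,0,0],[0,0,0]]}'
python3 - <<'E'
from h import *
cv2.imwrite("pics/w14.png",arm.grab_frame("wrist"))
c=arm.get_calibration("wrist"); np.save("c14.npy",c,allow_pickle=True)
plan(((577.5,118.5,44),0))
E
```

```text
t: 18.15
ee_pos: [577.4, 118.2, 44.3]
orientation: [0.5, 0.499, -0.5, 0.5]
ft_force: [-2.9, -0.0, 5.1]
width: 0.447
t 18.2 tcp [577.3 118.2  44.3] jaw az -0.1 j6 0.15
T [0.3, 0.2, -0.3] A [-0.1, 0.0, -0.0] rows>= 0.0
```

View pics/w14.png

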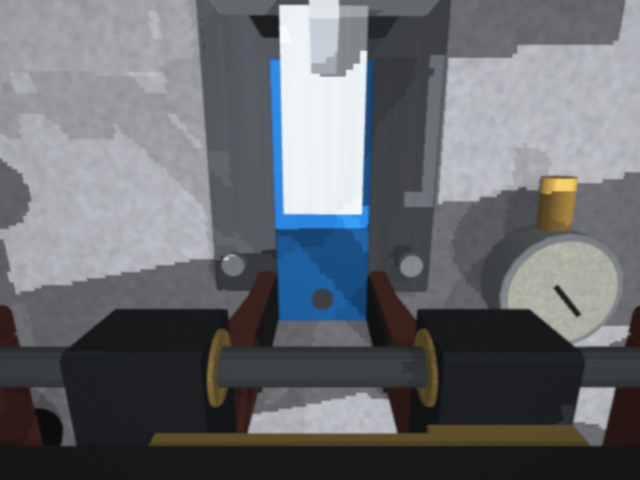

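```bash
python3 -m handwheel '{"translation":[[0,0,0],[0,0,0],[0,0,0],[-20,0,0],[-50,0,0],[-70,0,0],[-70,0,0],[-70,0,0]],"angular":[[0,0,0],[0,0,0],[0,0,0],[0,0,0],[0,0,0],[0,0,0],[0,0,0],[0,0,0]]}' 0.75
python3 - <<'E'
from h import *
cv2.imwrite("pics/w15.png",arm.grab_frame("wrist"))
plan(((464.5,-110.3,80),-3.5))
E
```

```text
t: 18.87
ee_pos: [577.8, 119.0, 114.2]
orientation: [0.501, 0.499, -0.5, 0.5]
ft_force: [0.4, -0.8, -0.7]
width: 0.748
t 18.92 tcp [576.9 118.9 112.4] jaw az -0.0 j6 0.15
T [32.6, -112.2, 229.3] A [3.5, 0.0, 0.1] rows>= 6.2
```

View pics/w15.png

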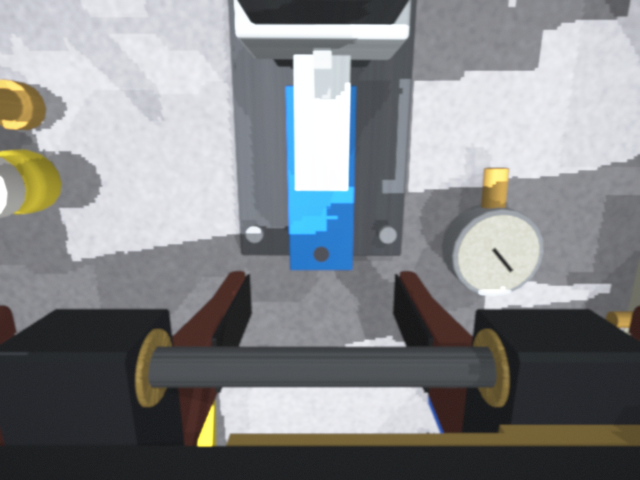

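```bash
python3 -m handwheel '{"translation":[[0,-10,20],[0,-28,57],[5,-46,94],[10,-64,131],[17,-82,168],[24,-98,202],[32,-110,225],[32.5,-112,229],[32.5,-112,229],[32.5,-112,229],[32.5,-112,229],[32.5,-112,229]],"angular":[[0,0,0],[0.5,0,0],[1,0,0],[1.5,0,0],[2,0,0],[2.5,0,0],[3.5,0,0],[3.5,0,0],[3.5,0,0],[3.5,0,0],[3.5,0,0],[3.5,0,0]]}'
python3 - <<'E'
from h import *
c=arm.get_calibration("wrist"); np.save("c16.npy",c,allow_pickle=True)
cv2.imwrite("pics/w16.png",arm.grab_frame("wrist"))
plan(((464.5,-110.3,4),-3.5))
E
```

```text
t: 19.92
ee_pos: [465.5, -108.7, 80.8]
orientation: [-0.515, -0.485, 0.515, -0.485]
ft_force: [0.3, -0.1, 0.3]
width: 0.751
t 19.97 tcp [ 465.5 -108.8   80.9] jaw az -3.4 j6 -0.24
T [76.9, -0.8, 1.6] A [0.1, 0.0, 0.0] rows>= 1.8
```

View pics/w16.png

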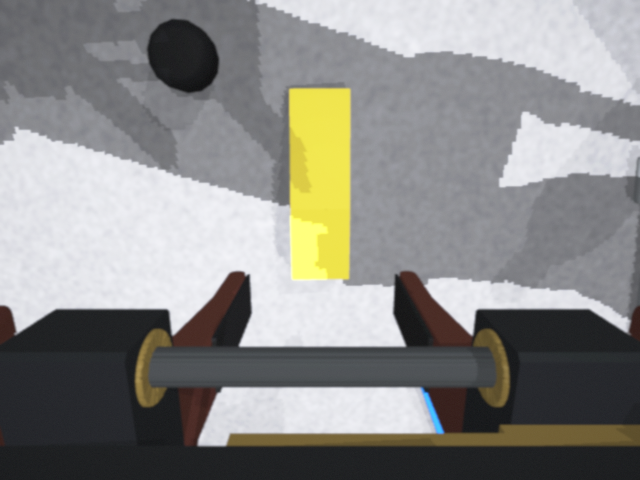

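Run:
```python
from h import *
c=np.load("c16.npy",allow_pickle=True).item()
t=p2w("wrist",(320.5,88.5),4,c);b=p2w("wrist",(320.5,279.5),18,c);print(t.round(1),b.round(1),np.linalg.norm((t-b)[:2]),np.degrees(np.arctan2(*(t-b)[[1,0]])))
print("if reversed", p2w("wrist",(320.5,88.5),18,c).round(1),p2w("wrist",(320.5,279.5),4,c).round(1), p2w("wrist",(290,88.5),4,c)-p2w("wrist",(350.5,88.5),4,c),p2w("wrist",(291,279.5),18,c)-p2w("wrist",(349,279.5),18,c))
```

```text
[470.5 -10.7   4. ] [ 463.5 -125.5   18. ] 115.00968722717603 86.49455135072398
if reversed [470.4 -12.3  18. ] [ 463.1 -130.9    4. ] [-35.72447789   2.1744237    0.        ] [-36.68907483   2.22113866   0.        ]
```

```bash
python3 -m handwheel '{"translation":[[30,-0.8,1.6],[55,-0.8,1.6],[68,-0.8,1.6],[73,-0.8,1.6],[76.5,-0.8,1.6],[76.5,-0.8,1.6],[76.5,-0.8,1.6]],"angular":[[0,0,0],[0,0,0],[0,0,0],[0,0,0],[0,0,0],[0,0,0],[0,0,0]]}' && python3 -m handwheel '{"translation":[[0,0,0],[0,0,0],[0,0,0],[0,0,0],[0,0,0],[0,0,0],[0,0,0],[0,0,0],[0,0,0],[0,0,0]],"angular":[[0,0,0],[0,0,0],[0,0,0],[0,0,0],[0,0,0],[0,0,0],[0,0,0],[0,0,0],[0,0,0],[0,0,0]]}' 0.2 60
python3 - <<'E'
from h import *
c=arm.get_calibration("wrist")
cv2.imwrite("pics/w17.png",arm.grab_frame("wrist"))
p,r,s=tool(); P=p.copy();P[2]=95
plan((P,-3.5),((577.5,35,95),0),((577.5,35,58),0))
E
```

```text
t: 20.55
ee_pos: [464.7, -111.4, 5.4]
orientation: [0.515, 0.484, -0.515, 0.485]
ft_force: [-0.2, -0.7, -0.2]
width: 0.751
t: 21.38
ee_pos: [464.0, -111.5, 4.6]
orientation: [-0.515, -0.484, 0.515, -0.484]
ft_force: [-0.0, 0.1, 3.0]
width: 0.404
t 21.43 tcp [ 464.  -111.5    4.6] jaw az -3.5 j6 -0.24
T [-90.4, -0.0, 0.0] A [-0.0, 0.0, 0.0] rows>= 2.2
T [-90.5, 104.2, -153.2] A [-3.5, 0.0, 0.0] rows>= 4.9
T [-53.5, 104.2, -153.2] A [-3.5, 0.0, 0.0] rows>= 4.6
```

View pics/w17.png

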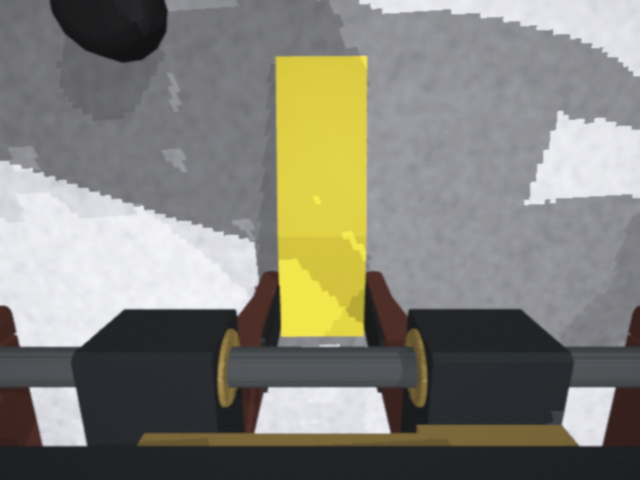

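```bash
python3 -m handwheel '{"translation":[[-20,0,0],[-50,0,0],[-85,5,-5],[-90.5,25,-38],[-90.5,47,-70],[-90.5,68,-101],[-90.5,88,-130],[-90.5,100,-147],[-90.5,104.2,-153],[-90.5,104.2,-153],[-75,104.2,-153],[-60,104.2,-153],[-53.5,104.2,-153],[-53.5,104.2,-153],[-53.5,104.2,-153],[-53.5,104.2,-153]],"angular":[[0,0,0],[0,0,0],[0,0,0],[-1,0,0],[-2,0,0],[-3,0,0],[-3.5,0,0],[-3.5,0,0],[-3.5,0,0],[-3.5,0,0],[-3.5,0,0],[-3.5,0,0],[-3.5,0,0],[-3.5,0,0],[-3.5,0,0],[-3.5,0,0]]}'
python3 - <<'E'
from h import *
cv2.imwrite("pics/w18.png",arm.grab_frame("wrist"))
plan(((577.5,75,56.5),0),((577.5,75,55),0))
E
```

```text
t: 22.77
ee_pos: [577.5, 34.2, 58.7]
orientation: [0.5, 0.499, -0.5, 0.5]
ft_force: [-0.1, -0.2, -1.8]
width: 0.406
t 22.82 tcp [577.7  34.4  58.9] jaw az -0.1 j6 0.0
T [2.4, -0.3, -40.6] A [-0.1, 0.0, -0.1] rows>= 1.0
T [3.9, -0.3, -40.6] A [-0.1, 0.0, -0.1] rows>= 1.0
```

View pics/w18.png

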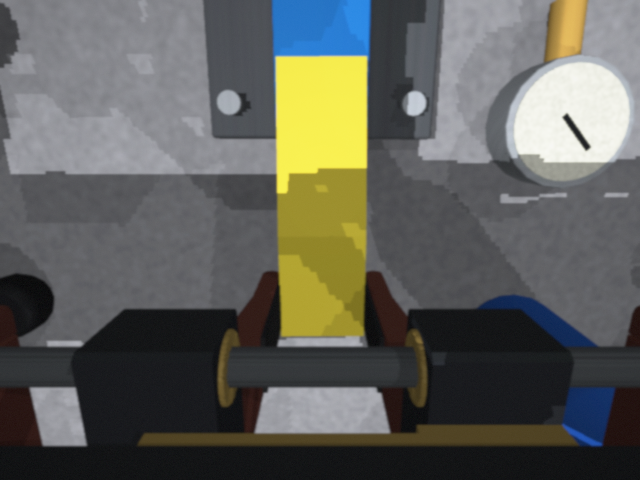

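```bash
python3 -m handwheel '{"translation":[[2,-0.3,-15],[2,-0.3,-28],[2,-0.3,-36],[2.4,-0.3,-40],[3,-0.3,-40],[4,-0.3,-40],[4,-0.3,-40],[4,-0.3,-40],[4,-0.3,-40]],"angular":[[0,0,0],[0,0,0],[0,0,0],[0,0,0],[0,0,0],[0,0,0],[0,0,0],[0,0,0],[0,0,0]]}'
```

```text
t: 23.57
ee_pos: [577.5, 74.9, 54.4]
orientation: [0.5, 0.5, -0.5, 0.5]
ft_force: [-1.1, 2.2, 3.5]
width: 0.404
```

```bash
python3 -m handwheel '{"translation":[[0,0,-2],[0,0,-4],[0,0,-6],[0,0,-8],[0,0,-8],[0,0,-8]],"angular":[[0,0,0],[0,0,0],[0,0,0],[0,0,0],[0,0,0],[0,0,0]]}'
```

```text
t: 24.07
ee_pos: [577.8, 82.1, 54.5]
orientation: [-0.5, -0.499, 0.5, -0.5]
ft_force: [-0.5, -1.7, 5.1]
width: 0.405
```

```bash
python3 -m handwheel '{"translation":[[0,0,-2],[0,0,-4],[0,0,-5],[0,0,-5],[0,0,-5]],"angular":[[0,0,0],[0,0,0],[0,0,0],[0,0,0],[0,0,0]]}'
python3 - <<'E'
from h import *
cv2.imwrite("pics/w19.png",arm.grab_frame("wrist"))
E
```

```text
t: 24.48
ee_pos: [577.8, 87.0, 54.5]
orientation: [-0.5, -0.499, 0.501, -0.5]
ft_force: [0.1, -2.3, 5.5]
width: 0.406
```

View pics/w19.png

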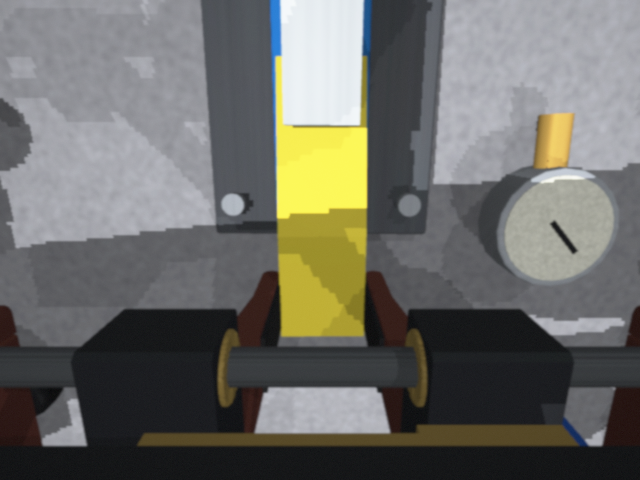

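```bash
python3 -m handwheel '{"translation":[[0,0,-1],[0,0,-2],[0,0,-3],[0,0,-3],[0,0,-3]],"angular":[[0,0,0],[0,0,0],[0,0,0],[0,0,0],[0,0,0]]}'; python3 -m handwheel '{"translation":[[0,0,-1],[0,0,-2],[0,0,-3],[0,0,-3],[0,0,-3]],"angular":[[0,0,0],[0,0,0],[0,0,0],[0,0,0],[0,0,0]]}'
```

```text
t: 24.95
ee_pos: [577.8, 89.9, 54.5]
orientation: [-0.5, -0.499, 0.501, -0.5]
ft_force: [-0.6, -3.4, 6.1]
width: 0.406
t: 25.37
ee_pos: [577.8, 92.0, 54.6]
orientation: [-0.5, -0.498, 0.501, -0.501]
ft_force: [-0.5, -5.7, 6.0]
width: 0.403
```

```bash
python3 -m handwheel '{"translation":[[0,0,-0.5],[0,0,-1],[0,0,-1.5],[0,0,-1.5],[0,0,-1.5],[0,0,-1.5]],"angular":[[0,0,0],[0,0,0],[0,0,0],[0,0,0],[0,0,0],[0,0,0]]}'; python3 -m handwheel '{"translation":[[0,0,-0.5],[0,0,-1],[0,0,-1.5],[0,0,-1.5],[0,0,-1.5],[0,0,-1.5]],"angular":[[0,0,0],[0,0,0],[0,0,0],[0,0,0],[0,0,0],[0,0,0]]}'
```

```text
t: 25.87
ee_pos: [577.8, 92.2, 54.6]
orientation: [-0.5, -0.498, 0.502, -0.501]
ft_force: [-0.7, -8.8, 6.0]
width: 0.402
t: 26.37
ee_pos: [577.8, 92.5, 54.6]
orientation: [-0.499, -0.497, 0.503, -0.501]
ft_force: [-1.4, -13.5, 7.5]
width: 0.403
```

```bash
python3 -m handwheel '{"translation":[[0,0,-1],[0,0,-2],[0,0,-3],[0,0,-3],[0,0,-3],[0,0,-3],[0,0,-3],[0,0,-3]],"angular":[[0,0,0],[0,0,0],[0,0,0],[0,0,0],[0,0,0],[0,0,0],[0,0,0],[0,0,0]]}'
python3 - <<'E'
from h import *
cv2.imwrite("pics/w20.png",arm.grab_frame("wrist"));cv2.imwrite("pics/t20.png",arm.grab_frame("top"));cv2.imwrite("pics/s20.png",arm.grab_frame("scene"))
c=arm.get_calibration("wrist"); np.save("c20.npy",c,allow_pickle=True)
p,r,s=tool();print(r.as_matrix().round(4),s["ft_force"],s["joint_velocities"].round(4))
E
```

```text
t: 27.03
ee_pos: [577.8, 93.1, 54.6]
orientation: [-0.498, -0.496, 0.504, -0.502]
ft_force: [-1.5, -21.2, 7.3]
width: 0.406
[[ 3.000e-04  1.000e+00 -5.000e-03]
 [-1.150e-02 -5.000e-03 -9.999e-01]
 [-9.999e-01  3.000e-04  1.150e-02]] [ -1.02621768 -20.73348388   7.15314289] [-0.0006  0.0002 -0.0006  0.0004  0.0007  0.0006]
```

View pics/w20.png

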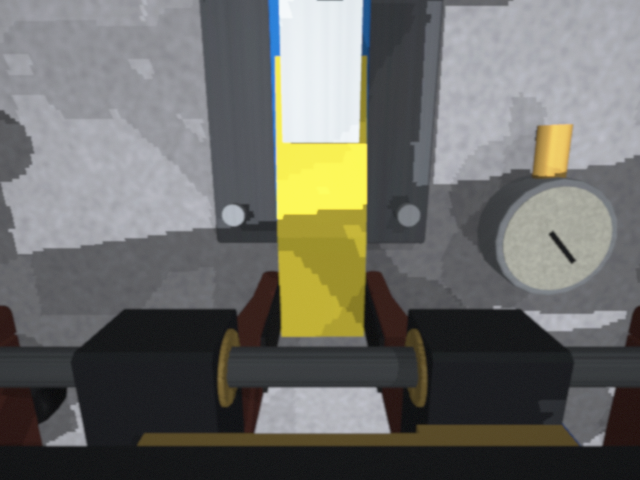

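View pics/t20.png

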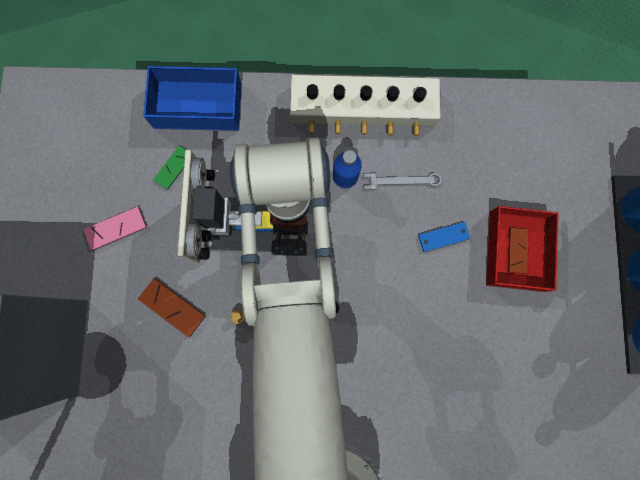

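View pics/s20.png

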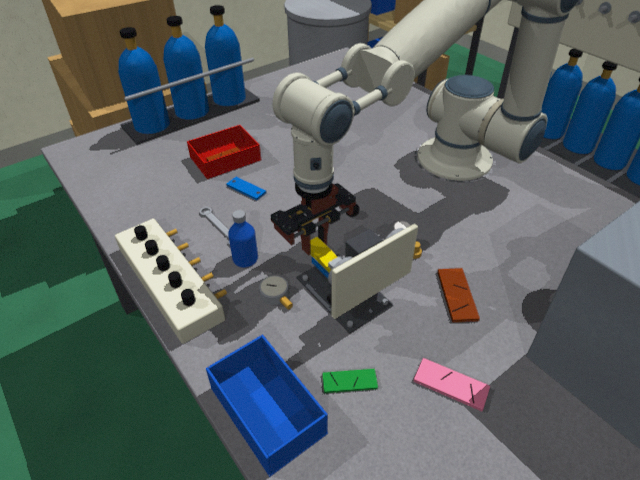

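Run:
```python
from h import *
p,r,s=tool();print(s["t"],p.round(1),s["ft_force"].round(1),s["width"])
arm.job_done()
s=arm.observe();print(s["t"],s["ee_pos"].round(1),s["ft_force"].round(1),s["width"])
```

```text
27.1833 [577.8  93.1  54.5] [ -1.  -20.7   7.2] 0.4017371242387048
the job is handed in; nothing more can be done
the job is handed in; nothing more can be done
```

The job is handed in at 27.2 s of the 72 s allowed. No verdict was reported, so whether it passed is unknown.

**What was done**
- The cracked brown spacer was pulled out and dropped in the red reject box. The last top view shows it lying there.
- Two blue spacers were laid on the seat, one on the other, with their centres about 2 mm past the foot edge. I had estimated the gap from the wrist camera at about 30.5 mm, which calls for two.
- The third spacer stays where it was, far from the foot.
- The yellow wedge was slid in flat and jammed, with its thin end about 32 mm past the foot edge, as that gap predicted.

**Last checks before hand-in**
- The gripper still held the wedge at about 35 mm opening with 60 N set. The wrist showed a steady push of about 21 N along the gap and 7 N upward, and the arm stood still.
- In the pictures the bystanders that can be seen stand where they were. The arm hid the jar and knob in the last views, so I could not check those two.
- The contact forces on the foot and spacers could not be read directly; I took them from the wrist force.
- The upper spacer is hidden under the wedge, so its last position was not seen. The post stops it at about +17 mm, within the +30 mm limit.

**Disagreements along the way**
- The top and wrist cameras differed by 1 to 4 mm across the gap. I used the wrist values, which matched the grasps.
- While gripping the old spacer I pushed it about 4 mm sideways.
- I once turned the first spacer the wrong way by a few degrees and corrected it before sliding it in.

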